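# Nest the upturned beech bowl covers

### The arm

A 6-joint arm with a two-finger parallel gripper is mounted at the origin on the work surface. World frame = base frame: x ahead of the robot, y to its left, z up, the work surface at z = 0. Lengths are in m, angles in degrees, forces in N, time in s.
With the tool pointing down it reaches from about 0.25 to 0.725 m from the base axis. Payload 9.7 kg.
Tool frame: the origin (TCP) lies midway between the tips of the shut fingers; the grasp point (between the pads) lies 19 mm behind it; z points along the fingers, y is the direction in which the jaws open and shut (so a half turn about z gives the same grasp; the last joint's range is limited). The gripper opens to 85 mm and grips with 20 to 120 N. Pads are 22 mm wide; open, the fingers measure 114 mm over their backs; the gripper's body (76 mm by 85 mm) begins 54 mm behind the grasp point. The pads swing forward as they close: fully open they stand 13 mm farther back than shut.
Start: joints at [-74.943, 4.979, 10.078, 95.1, 0, 90], TCP at [0.143, -0.531, 0.231] pointing down, gripper open.
Joint ranges: [-179.16, 179.16], [-48.56, 103.87], [-65.8, 70.77], [-126.05, 130.52], [-82.76, 87.17], [-180, 180]. Speed limits (degrees/s): [127.2, 127.2, 147.25, 180, 180, 180].

### API

Orientations are given as [roll, pitch, yaw] about the fixed x, y, z axes, in that order (R = Rz(yaw) Ry(pitch) Rx(roll)).
In Python, from workcell import bot, camera, recognise gives the robot as it stands. The module is installed in compiled form; this text tells all that it offers.
- The arm moves only by the tool apply_moves, never from a script. Its argument "targets" is one flat list of numbers, 7 for each row, row after row: the shift along the world's x, y, z in units of 30 mm (1.0 is 30 mm), then the turn, a rotation vector about the world's x, y, z in units of 6 degrees (1.0 is 6 degrees), then the opening, from 0 (shut) to 1 (fully open). A call has 1 to 5 rows; each row is the pose to reach, as a shift and turn from the pose commanded when the call began; what a row does not reach only later rows make up. A row lasts 1/10 s, in which the tool goes at most 50 mm and 8.59 degrees, less where a joint would pass 70% of its speed; a pose out of reach is approached as far as the arm can. A call with a gripper value outside its range is refused whole. The fingers move at their own pace and stop on an object; "newtons" is the grip in N (left out, the last holds). Time passes only in rows, so rows that repeat a pose let the fingers close. It gives the time, the measured TCP pose, the force and the opening at its end, in the units of the state.
- bot.get_obs(): the state, without advancing time (a new reading comes with each control period).
- camera(name): name is "side" or "top" or "wrist"; returns a dict with "img" (420x560x3 uint8, red, green, blue), "intrinsics" (3x3 intrinsics, pixels), "k1" (the pictures are not rectified: a ray, as slopes to the right and down, at radius r is drawn at 1 + k1 r^2 times it, then the intrinsics apply), "origin" and "rotation" of the camera in the world. Camera axes: x right, y up, looking along -z (the intrinsics and any distortion apply to the point x, -y, -z); pixel columns grow to the right and rows downward; lengths in m; the calibration is good to about 2 mm. A picture is of the moment at which its call begins. There is no depth.
- bot.job_done(): hands the job in, once; it reports no verdict.
Trained networks look in the newest picture that a camera, given by its name, has taken for a name from the list of things; names that differ only in an ending like _2 or _b are one class to them, and where a whole thing is asked for, a point or a joint stands for the part that bears it (a point fixed in the world has none). Each returns a list of dicts, best first, with "conf" (0 to 1); they miss things now and then, are a little off and sometimes report something else, mostly with a low value. They report only what shows in the picture. A call takes as long as a camera call. They do not tell look-alikes from the thing itself.
- recognise(query, camera): "box" ([left, top, right, bottom] in pixels, round what is visible of it).
The state is a dict: "time": time; "q": joint angles; "qd": joint speeds; "joint_efforts": joint torques, N m; "ee_pos": TCP position; "tcp_rot": TCP orientation; "wrist_force": force on the tool from outside, world axes, zero at the start; "torque": the same for the moment, N m; "opening": finger opening in m.
Only numpy, scipy, OpenCV 4.12 (cv2) and the standard library are available. Lean on these libraries where they do the work, as an engineer would, in place of code of your own. Each camera call takes 0.05 s, during which the arm holds its last target.

### The job

Put the three domed beechwood bowl covers away as one nested stack: they already lie upside down, so set the middle-sized one, still upside down, into the middle of the largest, and the smallest into the middle of the middle-sized one, each standing level on its knob. Set them down rather than drop them, leave the largest standing on the counter, and do not knock over the glass salt shaker.

Things in the scene. Friction and masses are not known exactly. Their poses are not given: they have to be found in the camera images.
- large_mid (a point): Largest of 3 round beech domed covers, upside down, open rim up, on its flat knob (72 mm across, 16 high). 180 across, 62 high in all, wall 8; upright rim band 20 high; flat inner floor 100 across, 24 above the knob's underside, flaring to 164 at the rim. Point: on the axis, 31 mm below the rim and above the underside; z up out of the open side. 270 g
- medium_mid (a point): Middle-sized cover, same form, upside down on its knob (60 mm across, 18 high). 136 across, 60 high in all, wall 8 (pinch from above, one finger inside); upright rim band 20 high; flat inner floor 78 across, 26 above the underside. Point: on the axis, 30 mm below the rim and above the underside; z up out of the open side. 160 g. Nested, its rim is 22 mm above the largest's
- small_mid (a point): Smallest cover, same form, upside down on its knob (48 mm across, 16 high). 96 across, 52 high in all, wall 8 (pinch from above, one finger inside); upright rim band 19 high; inner floor 24 above the underside. Point: on the axis, 26 mm below the rim and above the underside; z up out of the open side. 90 g. Nested, its rim is 18 mm above the middle one's
- shaker_mid (a point): Glass salt shaker with a steel twist cap, 44 mm across and 82 mm high, standing on the counter on the far side of the covers; a bystander. This point is at its centre, half-way up; z up.
Things that resemble listed ones, but are neither listed nor needed, are in the scene too. Leave any blue or red look-alike of the part that bears medium_mid alone.

How it is judged:
By the outcome, as a careful person would: the job done as asked, in the order asked, and still so for the second after the job is handed in, with the robot touching nothing.
It also fails if it takes over 67 s, if anything falls off the work surface, if the arm or the gripper's body presses on something with over 40 N, if the wrist force passes 120 N, or if a joint passes its speed limit or range.

## Working session

There is one attempt and no reset: what is moved stays moved. The work goes in short steps, Python scripts to look and compute and a tool call to move; the robot and the scene stay as the last step left them, time stands still between calls to the robot, and variables do not carry over. Pictures are saved under pics/ and viewed, and the job is handed in when it is done.

Besides the shell and the picture viewer there is one more tool, called after "Call:" as name(argument=value, ...), one argument or row to a line, values as JSON. apply_moves: Moves the arm, as the interface text tells. Its arguments: {"type":"object","properties":{"targets":{"type":"array"},"newtons":{"type":"number"}},"required":["targets"]}

```bash
mkdir -p pics; ls; python3 - <<'E'
from workcell import bot,camera,recognise
import cv2,pickle
o=bot.get_obs();print({k:o[k] for k in('time','ee_pos','tcp_rot','opening','wrist_force')})
d={}
for n in('side','top','wrist'):
    c=camera(n);d[n]=c
    cv2.imwrite(f'pics/{n}0.png',c['img'][:,:,::-1])
    print(n,c['intrinsics'],c['k1'],c['origin'],c['rotation'])
    for q in('large_mid','medium_mid','small_mid','shaker_mid'):
        print(n,q,[(r['box'],r['conf']) for r in recognise(q,n)])
pickle.dump(d,open('d0.pkl','wb'))
print(bot.get_obs()['time'])
E
```

```text
pics
{'time': 0.0, 'ee_pos': array([ 0.14282133, -0.5308997 ,  0.23060151]), 'tcp_rot': array([-1.79925601e+02,  1.64317428e-03,  1.50581847e+01]), 'opening': 0.08559390070296499, 'wrist_force': array([-0.34845194, -0.29067611, -0.39312154])}
side [[444.23213301   0.         285.96030252]
 [  0.         444.23213301 206.9932403 ]
 [  0.           0.           1.        ]] -0.0931338270595924 [ 0.46672057 -0.66796847  0.75810888] [47.67291736  0.70798123 -7.18486943]
side large_mid [([272.7, 209.1, 355.5, 275.2], 0.83)]
side medium_mid [([299.9, 112.7, 346.0, 146.3], 0.84), ([174.1, 170.4, 226.3, 212.8], 0.81), ([218.8, 111.4, 265.4, 147.5], 0.76), ([253.3, 148.3, 303.1, 186.3], 0.67)]
side small_mid [([272.4, 333.3, 326.3, 388.1], 0.9)]
side shaker_mid [([359.3, 196.3, 379.7, 231.5], 0.97)]
top [[386.34259028   0.         279.64595445]
 [  0.         386.34259028 206.61487975]
 [  0.           0.           1.        ]] -0.05315678167959492 [0.46980946 0.08426315 1.0406392 ] [  5.40012767  -0.79586664 -88.44634468]
top large_mid [([279.5, 154.9, 351.3, 231.3], 0.92)]
top medium_mid [([199.0, 266.4, 254.2, 318.9], 0.68), ([96.5, 214.5, 148.6, 271.2], 0.65), ([116.6, 125.4, 171.1, 172.4], 0.6)]
top small_mid [([398.8, 207.3, 433.7, 243.7], 0.73), ([178.5, 187.6, 230.1, 236.8], 0.48)]
top shaker_mid []
wrist [[300.75910506   0.         274.13280304]
 [  0.         300.75910506 211.00498088]
 [  0.           0.           1.        ]] 0.01113964034111382 [ 0.21574427 -0.51186084  0.37288964] [-1.70217739e+01 -1.67346959e-02 -7.48527849e+01]
wrist large_mid []
wrist medium_mid []
wrist small_mid []
wrist shaker_mid []
0.75
```

View pics/side0.png

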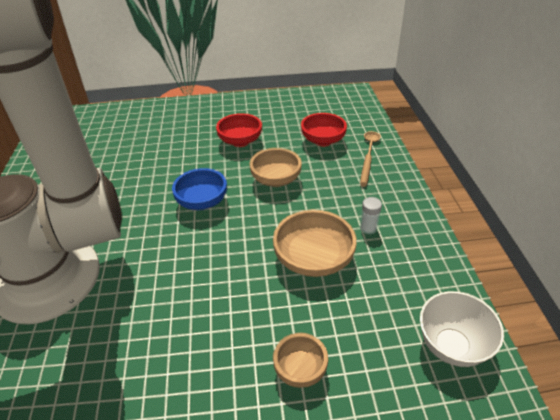

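View pics/top0.png

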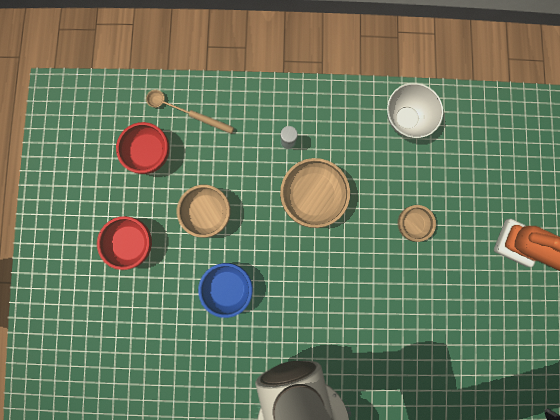

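View pics/wrist0.png

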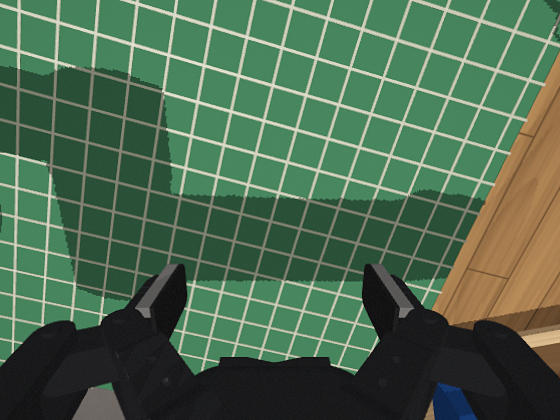

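```bash
cat > h.py <<'E'
import numpy as np,cv2
from scipy.spatial.transform import Rotation as R
from scipy.optimize import minimize
def proj(c,P):
    M=R.from_euler('xyz',c['rotation'],degrees=True).as_matrix()
    p=(np.asarray(P)-c['origin'])@M
    s=np.stack([p[:,0]/-p[:,2],-p[:,1]/-p[:,2]],1)
    s=s*(1+c['k1']*(s**2).sum(1,keepdims=True))
    K=c['intrinsics'];return s@K[:2,:2].T+K[:2,2]
def ray(c,uv,z):
    K=c['intrinsics'];d0=(np.asarray(uv)-K[:2,2])/K[0,0];s=d0.copy()
    for _ in range(20): s=d0/(1+c['k1']*(s@s))
    M=R.from_euler('xyz',c['rotation'],degrees=True).as_matrix()
    d=M@np.array([s[0],-s[1],-1]);o=np.asarray(c['origin']);return o+d*(z-o[2])/d[2]
D=dict(large=(.18,.062,.072,.02),medium=(.136,.060,.060,.02),small=(.096,.052,.048,.019))
t=np.linspace(0,2*np.pi,73)[:-1];C=np.stack([np.cos(t),np.sin(t),0*t],1)
def outline(c,n,x,y,z=0):
    d,h,k,b=D[n]
    P=np.concatenate([C*d/2+[0,0,h],C*d/2+[0,0,h-b],C*k/2])+[x,y,z]
    return cv2.convexHull(proj(c,P).astype(np.float32))
def wood(img):
    hsv=cv2.cvtColor(np.ascontiguousarray(img),cv2.COLOR_RGB2HSV)
    m=(hsv[:,:,0]<28)&(hsv[:,:,0]>5)&(hsv[:,:,1]>60)&(hsv[:,:,2]>60)
    return m.astype(np.uint8)
def fit(c,n,x,y,z=0):
    m=wood(c['img']);S=8
    o=outline(c,n,x,y,z).reshape(-1,2);l,tp=(o.min(0)-12).astype(int);r,b=(o.max(0)+12).astype(int)
    l=max(l,0);tp=max(tp,0)
    sub=m[tp:b,l:r];nl,lab,st,_=cv2.connectedComponentsWithStats(sub)
    sub=(lab==1+np.argmax(st[1:,4])).astype(np.uint8)
    cs,_=cv2.findContours(sub,cv2.RETR_EXTERNAL,cv2.CHAIN_APPROX_NONE)
    sub=cv2.drawContours(sub*0,cs,-1,1,-1)
    big=cv2.resize(sub,None,fx=S,fy=S,interpolation=cv2.INTER_NEAREST)
    def f(p):
        q=((outline(c,n,p[0],p[1],z).reshape(-1,2)-[l,tp]+.5)*S).round().astype(np.int32)
        k=cv2.fillPoly(np.zeros_like(big),[q],1)
        return (k!=big).sum()/big.sum()
    res=minimize(f,[x,y],method='Nelder-Mead',options=dict(initial_simplex=[[x,y],[x+.008,y],[x,y+.008]],xatol=1e-4,fatol=1e-5))
    return res.x,res.fun
E
python3 - <<'E'
import pickle;from h import *
d=pickle.load(open('d0.pkl','rb'))
uv=dict(top=dict(large=(316,193),medium=(203,211),small=(417,223)),side=dict(large=(315,237),medium=(276,163),small=(300,352)))
for n in D:
  for c in('top','side'):
    g=ray(d[c],uv[c][n],.055);p,f=fit(d[c],n,g[0],g[1]);print(n,c,g.round(3),p.round(4),round(f,3))
print(ray(d['top'],(289,131),.082),ray(d['side'],(371,203),.082), ray(d['side'],(370,231),.0))
for c in ('top',):
  print([ (k,ray(d[c],v,.05).round(3)) for k,v in dict(blue=(226,290),white=(415,110)).items()])
E
```

```text
large top [ 0.601 -0.02   0.055] [ 0.6026 -0.016 ] 0.018
large side [ 0.605 -0.006  0.055] [ 0.602  -0.0135] 0.016
medium top [0.546 0.269 0.055] [0.5477 0.269 ] 0.026
medium side [0.55  0.274 0.055] [0.5472 0.2727] 0.037
small top [ 0.531 -0.283  0.055] [ 0.5318 -0.2858] 0.045
small side [ 0.532 -0.277  0.055] [ 0.5312 -0.2827] 0.026
[0.75473585 0.05484426 0.082     ] [0.74526545 0.05616897 0.082     ] [ 7.50067859e-01  4.65842148e-02 -1.11022302e-16]
[('blue', array([0.348, 0.203, 0.05 ])), ('white', array([ 0.834, -0.282,  0.05 ]))]
```

Call:
apply_moves(
  targets=[0.57, 1.34, 0, 0, 0, 0.625, 0.5, 1.14, 2.68, 0, 0, 0, 1.25, 0.5, 1.7, 4.02, 0, 0, 0, 1.875, 0.5, 2.27, 5.35, 0, 0, 0, 2.5, 0.5, 2.84, 6.68, 0, 0, 0, 3.125, 0.5],
  newtons=60,
)

```text
time: 1.25
ee_pos: [0.2283, -0.3292, 0.2313]
tcp_rot: [180.0, -0.0, 33.9]
wrist_force: [0.4, -0.7, 0.7]
opening: 0.0423
```

Call:
apply_moves(
  targets=[0.57, 1.34, 0, 0, 0, 0.625, 0.5, 1.14, 2.68, 0, 0, 0, 1.25, 0.5, 1.7, 4.02, 0, 0, 0, 1.875, 0.5, 2.27, 5.35, 0, 0, 0, 2.5, 0.5, 2.84, 6.68, 0, 0, 0, 3.125, 0.5],
)

```text
time: 1.75
ee_pos: [0.3135, -0.1287, 0.2316]
tcp_rot: [179.9, -0.0, 52.7]
wrist_force: [0.8, 0.3, -0.3]
opening: 0.0428
```

Call:
apply_moves(
  targets=[0.57, 1.34, 0, 0, 0, 0.625, 0.5, 1.14, 2.68, 0, 0, 0, 1.25, 0.5, 1.7, 4.02, 0, 0, 0, 1.875, 0.5, 2.27, 5.35, 0, 0, 0, 2.5, 0.5, 2.84, 6.68, 0, 0, 0, 3.125, 0.5],
)

```text
time: 2.25
ee_pos: [0.3988, 0.0721, 0.2316]
tcp_rot: [179.9, -0.0, 71.5]
wrist_force: [0.2, -1.1, -1.0]
opening: 0.0424
```

Call:
apply_moves(
  targets=[0.57, 1.34, 0, 0, 0, 0.625, 0.5, 1.14, 2.68, 0, 0, 0, 1.25, 0.5, 1.7, 4.02, 0, 0, 0, 1.875, 0.5, 2.27, 5.35, 0, 0, 0, 2.5, 0.5, 2.84, 6.68, 0, 0, 0, 3.125, 0.5],
)

```text
time: 2.75
ee_pos: [0.4841, 0.2724, 0.2313]
tcp_rot: [180.0, -0.0, 90.2]
wrist_force: [0.8, 0.3, 1.0]
opening: 0.0429
```

Call:
apply_moves(
  targets=[0, -0.05, -1.2, 0, 0, -0.03, 0.5, 0, -0.05, -2.4, 0, 0, -0.03, 0.5, 0, -0.05, -3.6, 0, 0, -0.03, 0.5, 0, -0.05, -4.7, 0, 0, -0.03, 0.5, 0, -0.05, -4.7, 0, 0, -0.03, 0.5],
)

```text
time: 3.25
ee_pos: [0.4814, 0.2678, 0.0857]
tcp_rot: [-179.6, 0.2, 89.9]
wrist_force: [0.1, 0.5, -0.8]
opening: 0.0424
```

```bash
cat > look.py <<'E'
import sys,pickle,cv2,numpy as np
from workcell import bot,camera
t=sys.argv[1];d={}
for n in sys.argv[2:]:
    d[n]=camera(n)
pickle.dump(d,open(f'd{t}.pkl','wb'))
for n in d: cv2.imwrite(f'pics/{n}{t}.png',d[n]['img'][:,:,::-1])
o=bot.get_obs();print(o['time'],o['ee_pos'].round(4),o['tcp_rot'].round(2),o['wrist_force'].round(2),o['torque'].round(2),o['opening'])
E
python3 look.py 1 wrist side
```

```text
3.35 [0.4836 0.2689 0.091 ] [-1.7998e+02  1.0000e-02  8.9880e+01] [ 0.52 -0.53  1.51] [ 0.04 -0.03 -0.03] 0.04287849612401949
```

View pics/wrist1.png

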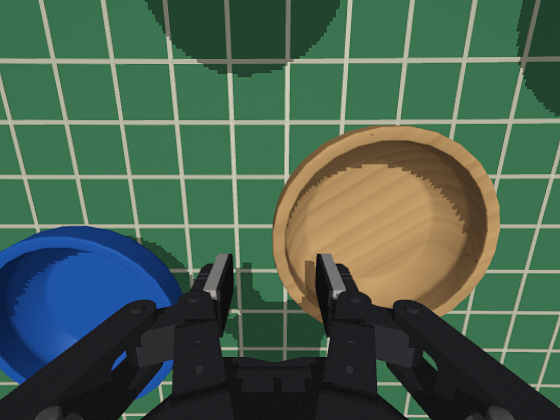

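View pics/side1.png

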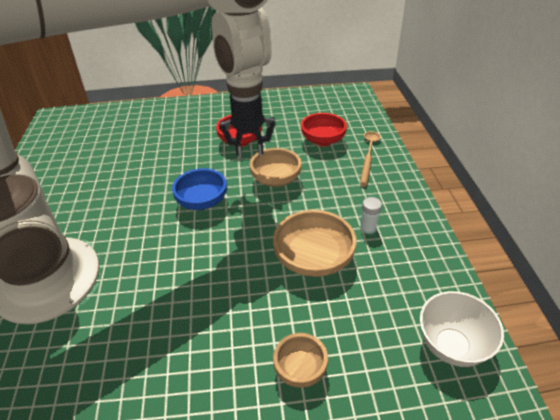

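```bash
python3 - <<'E'
import pickle;from h import *
d=pickle.load(open('d1.pkl','rb'))
print(fit(d['wrist'],'medium',.5475,.271))
print(d['wrist']['origin'],d['wrist']['rotation'])
print(proj(d['wrist'],[[.4836,.269,.091],[.4836,.29,.091],[.4836,.269,.06]]))
E
```

```text
(array([0.5471311 , 0.27077725]), np.float64(0.18377565637885035))
[0.48313482 0.34286826 0.22708396] [-17.26279961   0.34681814  -0.0284835 ]
[[276.75919453 270.75679017]
 [276.84896141 231.87324761]
 [276.64115712 245.74670418]]
```

Call:
apply_moves(
  targets=[0, 0.06, -0.6, 0, 0, 0, 0.5, 0, 0.06, -1.2, 0, 0, 0, 0.5, 0, 0.06, -1.57, 0, 0, 0, 0.5, 0, 0.06, -1.57, 0, 0, 0, 0.5, 0, 0.06, -1.57, 0, 0, 0, 0.5],
)

```text
time: 3.85
ee_pos: [0.4843, 0.2711, 0.0446]
tcp_rot: [179.9, -0.0, 89.9]
wrist_force: [0.1, -0.0, 0.3]
opening: 0.0428
```

Call:
apply_moves(
  targets=[0, 0, 0, 0, 0, 0, 0.3, 0, 0, 0, 0, 0, 0, 0.2, 0, 0, 0, 0, 0, 0, 0.1, 0, 0, 0, 0, 0, 0, 0, 0, 0, 0, 0, 0, 0, 0],
)

```text
time: 4.35
ee_pos: [0.484, 0.2709, 0.0438]
tcp_rot: [179.9, -0.0, 89.9]
wrist_force: [0.1, -0.6, 4.3]
opening: 0.0065
```

Call:
apply_moves(
  targets=[0, 0, 0, 0, 0, 0, 0, 0, 0, 0, 0, 0, 0, 0, 0, 0, 0, 0, 0, 0, 0, 0, 0, 0, 0, 0, 0, 0],
)

```text
time: 4.75
ee_pos: [0.484, 0.2709, 0.0438]
tcp_rot: [179.9, -0.0, 89.9]
wrist_force: [-0.5, -0.6, 5.9]
opening: 0.0064
```

```bash
python3 look.py 2 wrist side top
```

```text
4.9 [0.484  0.2709 0.0438] [ 1.7995e+02 -2.0000e-02  8.9870e+01] [-0.13 -0.36  5.59] [-0.2  -0.07 -0.03] 0.0064330324486816725
```

View pics/wrist2.png

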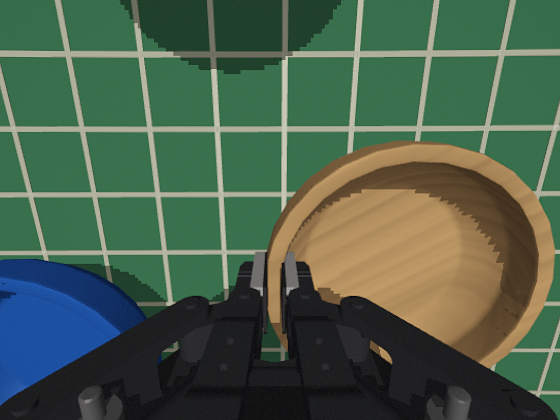

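Call:
apply_moves(
  targets=[0, 0, 0.2, 0, 0, 0, 0, 0, 0, 0.5, 0, 0, 0, 0, 0, 0, 1.0, 0, 0, 0, 0, 0, 0, 1.5, 0, 0, 0, 0, 0, 0, 2.0, 0, 0, 0, 0],
  newtons=80,
)

```text
time: 5.4
ee_pos: [0.4839, 0.2709, 0.105]
tcp_rot: [180.0, -0.0, 89.9]
wrist_force: [0.2, -0.7, -1.5]
opening: 0.0058
```

Call:
apply_moves(
  targets=[0, 0, 0.5, 0, 0, 0, 0, 0, 0, 1.0, 0, 0, 0, 0, 0, 0, 1.5, 0, 0, 0, 0, 0, 0, 1.7, 0, 0, 0, 0, 0, 0, 1.7, 0, 0, 0, 0],
)

```text
time: 5.9
ee_pos: [0.4841, 0.271, 0.1553]
tcp_rot: [179.9, -0.0, 89.9]
wrist_force: [1.0, -0.2, -1.8]
opening: 0.0057
```

```bash
python3 look.py 3 wrist side top
```

```text
6.05 [0.4834 0.2706 0.1534] [-1.7994e+02  3.0000e-02  8.9880e+01] [-0.56 -0.54 -1.81] [-0.02  0.08 -0.05] 0.005641878426995866
```

View pics/side3.png

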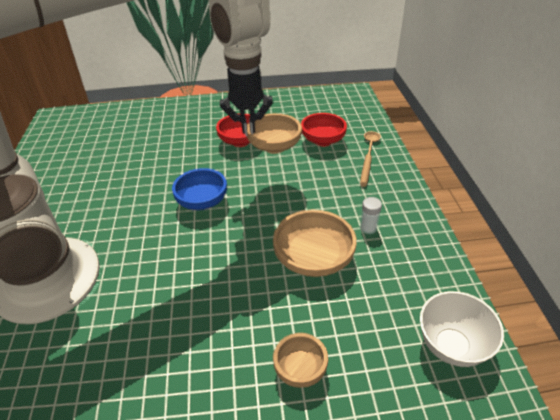

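View pics/wrist3.png

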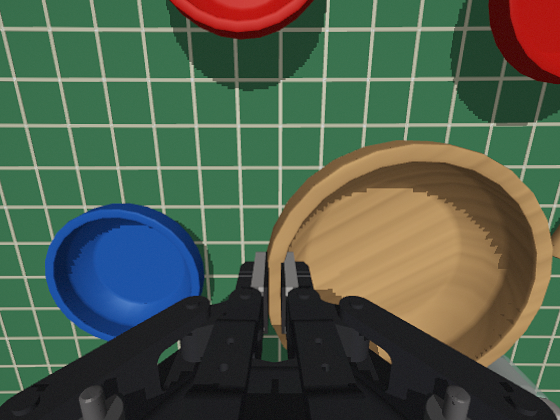

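View pics/top3.png

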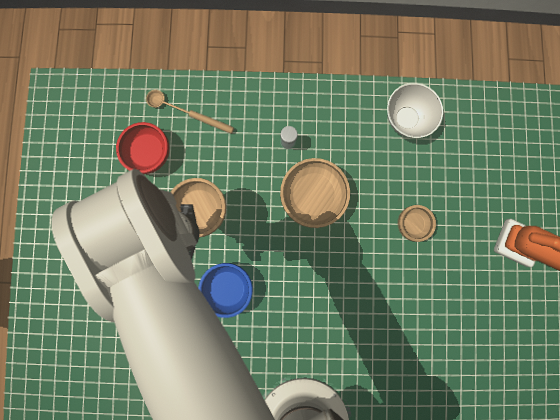

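```bash
python3 - <<'E'
import pickle;from h import *
for k,z in (('2',0),('3',.1095)):
  d=pickle.load(open(f'd{k}.pkl','rb'))
  for c in d: print(k,c,*fit(d[c],'medium',.5475,.271,z))
  for c in('top','side'): print(k,c,*fit(d[c],'large',.6023,-.015))
# overlay wrist3
d=pickle.load(open('d3.pkl','rb'))['wrist']; im=d['img'][:,:,::-1].copy()
for r,h in((.068,.06),(.060,.06),(.039,.026)):
  cv2.polylines(im,[proj(d,C*r+[.548,.271,h+.1095]).astype(np.int32)],True,(255,0,255),1)
cv2.imwrite('pics/ov3.png',im)
E
```

```text
2 wrist [0.54695824 0.2676803 ] 0.3808150984992746
2 side [0.54728505 0.26868438] 0.11147836538461539
2 top [0.54830599 0.26538123] 0.538408822537112
2 top [ 0.60261871 -0.01598232] 0.018115056077203963
2 side [ 0.60199672 -0.01358892] 0.016058245040577096
3 wrist [0.54809097 0.26794479] 0.36091948867778384
3 side [0.54666038 0.26931491] 0.11898895969176052
3 top [0.54777546 0.26466075] 0.47132625063808065
3 top [ 0.60283281 -0.01599859] 0.01858019853709509
3 side [ 0.60199743 -0.01343295] 0.017888779527559056
```

View pics/ov3.png

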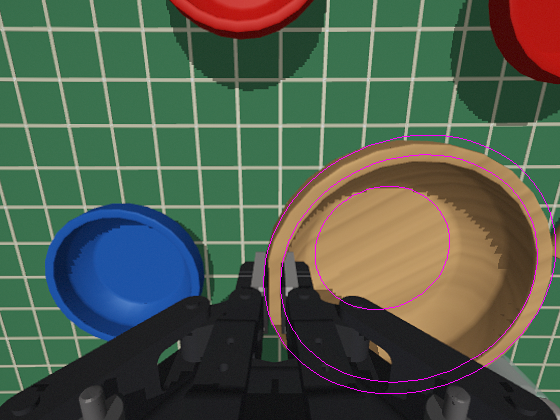

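```bash
python3 - <<'E'
import pickle;from h import *
ims=[]
for k,z,nm in(('1',0,'wrist'),('1',0,'side'),('2',0,'side'),('2',0,'wrist')):
  d=pickle.load(open(f'd{k}.pkl','rb'))[nm]; im=d['img'][:,:,::-1].copy()
  S=2 if nm=='wrist' else 6
  im=cv2.resize(im,None,fx=S,fy=S,interpolation=cv2.INTER_CUBIC)
  for r,h in((.068,.06),(.060,.06)):
    q=proj(d,C*r+[.548,.271,h+z])
    cv2.polylines(im,[((q+.5)*S).astype(np.int32)],True,(255,0,255),1)
  q=(((q.min(0)+q.max(0))/2)*S).astype(int)
  q=np.clip(q,[200,150],[im.shape[1]-200,im.shape[0]-150]);
  if nm=='wrist':
    q=np.array([800,420]);
  x,y=q;ims.append(im[y-150:y+150,x-200:x+200] if nm=='side' else cv2.resize(im[y-225:y+225,x-300:x+300],(400,300)))
cv2.imwrite('pics/ov4.png',np.vstack([np.hstack(ims[:2]),np.hstack(ims[2:])]))
E
```

```text
(no output)
```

View pics/ov4.png

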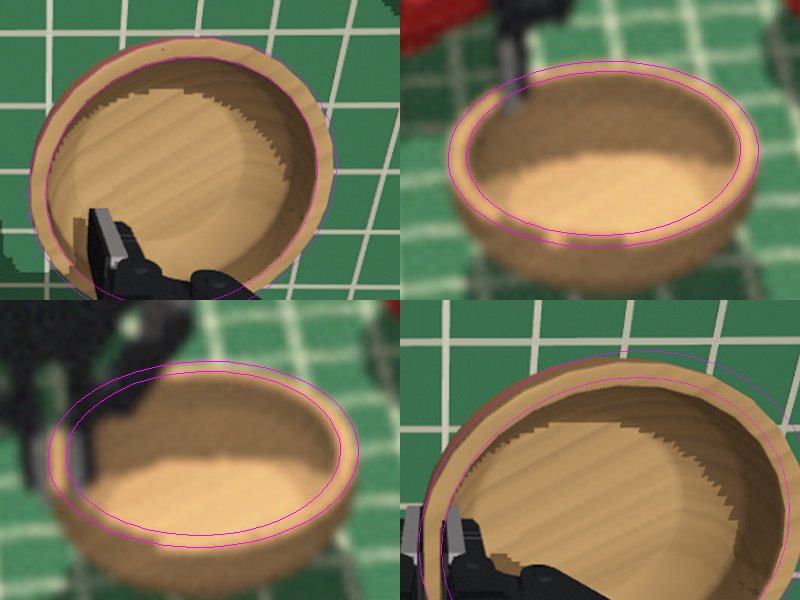

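```bash
python3 - <<'E'
import pickle;from h import *
for k in '0123':
  d=pickle.load(open(f'd{k}.pkl','rb'))['wrist'];print(k,d['origin'],d['rotation'])
E
```

```text
0 [ 0.21574427 -0.51186084  0.37288964] [-1.70217739e+01 -1.67346959e-02 -7.48527849e+01]
1 [0.48313482 0.34286826 0.22708396] [-17.26279961   0.34681814  -0.0284835 ]
2 [0.48469215 0.34542829 0.18543907] [-17.03601845  -0.07526887  -0.03654881]
3 [0.48474477 0.34550507 0.2969703 ] [-17.01238567  -0.10029276  -0.03278834]
```

```bash
cat > h2.py <<'E'
from h import *
def outl(c,n,p):
    d,h,k,b=D[n];x,y,z,a,bb=p
    P=np.concatenate([C*d/2+[0,0,h],C*d/2+[0,0,h-b],C*k/2])-[0,0,h]
    P=R.from_euler('xy',[a,bb],degrees=True).apply(P)+[x,y,z+h]
    return cv2.convexHull(proj(c,P).astype(np.float32)).reshape(-1,2)
def fit2(cs,n,p0,free):
    S=8;p0=np.array(p0,float);dat=[]
    for c in cs:
        o=outl(c,n,p0);lo=np.maximum((o.min(0)-14).astype(int),0);hi=(o.max(0)+14).astype(int)
        im=c['img'][lo[1]:hi[1],lo[0]:hi[0]]
        m=wood(im)
        hsv=cv2.cvtColor(np.ascontiguousarray(im),cv2.COLOR_RGB2HSV)
        ig=((hsv[:,:,1]<70)&(hsv[:,:,2]<190)|(hsv[:,:,2]<45)).astype(np.uint8)
        ig=cv2.morphologyEx(ig,cv2.MORPH_OPEN,np.ones((3,3)));ig=cv2.dilate(ig,np.ones((7,7)))
        dat.append((c,lo,*[cv2.resize(a,None,fx=S,fy=S,interpolation=cv2.INTER_NEAREST) for a in(m,ig)]))
    def f(v):
        p=p0.copy();p[free]+=np.array(v)*np.array([1e-3,1e-3,1e-3,1,1])[free];e=0
        for c,lo,m,ig in dat:
            q=((outl(c,n,p)-lo+.5)*S).round().astype(np.int32)
            k=cv2.fillPoly(np.zeros_like(m),[q],1)
            e+=((k!=m)&(ig==0)).sum()/m.sum()
        return e
    N=len(free);sx=np.vstack([np.zeros(N),np.eye(N)*4])-1
    r=minimize(f,np.zeros(N),method='Nelder-Mead',options=dict(initial_simplex=sx,xatol=.02,fatol=1e-5,maxiter=600))
    p=p0.copy();p[free]+=r.x*np.array([1e-3,1e-3,1e-3,1,1])[free];return p.round(4),round(r.fun,4)
E
python3 - <<'E'
import pickle;from h2 import *
for k,z in (('0',0),('1',0),('2',0),('3',.1095)):
  d=pickle.load(open(f'd{k}.pkl','rb'))
  for c in ('wrist','side'):
    if k=='0' and c=='wrist':continue
    print(k,c,*fit2([d[c]],'medium',[.5475,.2705,z,0,0],[0,1]))
    if c=='wrist':
      print('   z',*fit2([d[c]],'medium',[.5475,.2705,z,0,0],[0,1,2]))
      print('   t',*fit2([d[c]],'medium',[.5475,.2705,z,0,0],[0,1,2,3,4]))
  if k!='0':print('both',*fit2([d['wrist'],d['side']],'medium',[.5475,.2705,z,0,0],[0,1,2,3,4]))
E
```

```text
0 side [0.5475 0.2728 0.     0.     0.    ] 0.0376
1 wrist [0.5483 0.2704 0.     0.     0.    ] 0.0167
   z [ 0.549   0.2703 -0.0032  0.      0.    ] 0.0037
   t [ 0.5489  0.2705 -0.0038 -0.9634 -0.6927] 0.0046
1 side [0.5475 0.2716 0.     0.     0.    ] 0.0404
both [ 5.4870e-01  2.7010e-01 -2.0000e-04  1.5784e+00  2.1163e+00] 0.0482
2 wrist [0.5464 0.2675 0.     0.     0.    ] 0.0136
   z [ 0.5483  0.2673 -0.0024  0.      0.    ] 0.0044
   t [ 5.4850e-01  2.6770e-01 -1.2000e-03 -8.2050e-01  1.2769e+00] 0.0052
2 side [0.5469 0.268  0.     0.     0.    ] 0.0259
both [ 0.5481  0.2676 -0.0013 -0.4298  0.786 ] 0.0347
3 wrist [0.5479 0.2677 0.1095 0.     0.    ] 0.0115
   z [0.5485 0.2676 0.108  0.     0.    ] 0.0084
   t [0.5484 0.2675 0.1086 0.4392 0.4739] 0.0084
3 side [0.5456 0.2706 0.1095 0.     0.    ] 0.0517
both [0.5461 0.2678 0.1109 0.3467 0.5451] 0.0694
```

Call:
apply_moves(
  targets=[0.1, -0.5, 0, 0, 0, 0, 0, 0.28, -1.5, 0, 0, 0, 0, 0, 0.5, -2.6, 0, 0, 0, 0, 0, 0.7, -3.7, 0, 0, 0, 0, 0, 0.92, -4.72, 0, 0, 0, 0, 0],
)

```text
time: 6.55
ee_pos: [0.511, 0.127, 0.1536]
tcp_rot: [-180.0, 0.0, 89.9]
wrist_force: [-0.7, -0.3, -1.0]
opening: 0.0057
```

Call:
apply_moves(
  targets=[0.22, -1.1, 0, 0, 0, 0, 0, 0.44, -2.2, 0, 0, 0, 0, 0, 0.66, -3.3, 0, 0, 0, 0, 0, 0.83, -4.2, 0, 0, 0, 0, 0, 0.92, -4.71, 0, 0, 0, 0, 0],
)

```text
time: 7.05
ee_pos: [0.5386, -0.0147, 0.1536]
tcp_rot: [-179.9, 0.0, 89.8]
wrist_force: [-0.4, 0.7, -1.0]
opening: 0.0058
```

Call:
apply_moves(
  targets=[0, 0, -0.4, 0, 0, 0, 0, 0, 0, -0.8, 0, 0, 0, 0, 0, 0, -1.1, 0, 0, 0, 0, 0, 0, -1.1, 0, 0, 0, 0, 0, 0, -1.1, 0, 0, 0, 0],
)

```text
time: 7.55
ee_pos: [0.5386, -0.0113, 0.1209]
tcp_rot: [-180.0, -0.0, 89.9]
wrist_force: [0.8, -0.1, -0.6]
opening: 0.0057
```

```bash
python3 look.py 4 wrist side top;python3 - <<'E'
import pickle;from h2 import *
d=pickle.load(open('d4.pkl','rb'))
w=d['wrist'];print(w['origin'],w['rotation'])
im=w['img'][:,:,::-1].copy()
for r,cc,h,z in((.068,(.6023,-.0148),.06,.077),(.090,(.6023,-.0148),.062,0),(.082,(.6023,-.0148),.062,0)):
  cv2.polylines(im,[proj(w,C*r+[*cc,h+z]).astype(np.int32)],True,(255,0,255),1)
cv2.imwrite('pics/ov5.png',im)
E
```

```text
7.7 [ 0.5391 -0.0117  0.1217] [179.95   0.    89.91] [ 0.45 -1.14 -2.16] [0.01 0.11 0.03] 0.00546925162367556
[0.53942989 0.06324023 0.26253649] [-1.70515631e+01  1.34823624e-02  3.71383085e-02]
```

View pics/ov5.png

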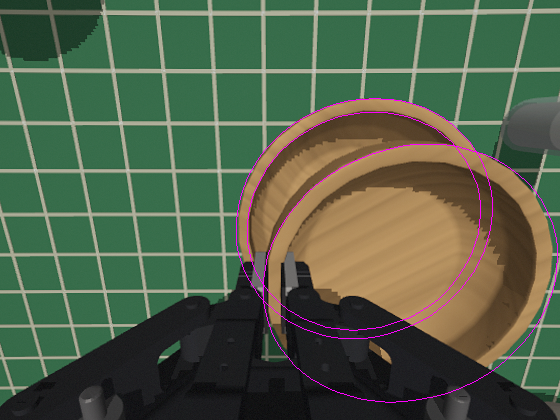

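View pics/side4.png

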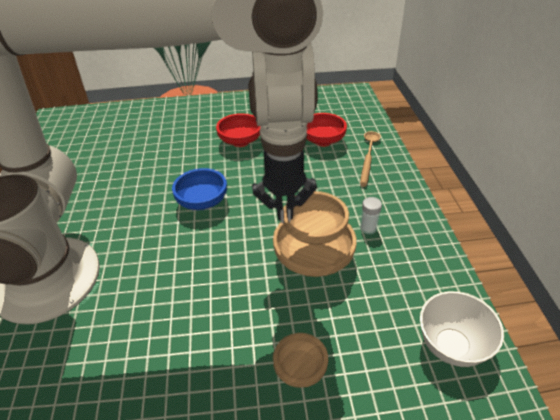

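```bash
python3 - <<'E'
import pickle;from h2 import *
d=pickle.load(open('d4.pkl','rb'));w=d['wrist']
im=w['img'].copy()
# rim contact fit of medium: edge based, brute overlay at several candidates
S=2
big=cv2.resize(im[:,:,::-1],None,fx=S,fy=S,interpolation=cv2.INTER_CUBIC)
g=cv2.GaussianBlur(cv2.cvtColor(im,cv2.COLOR_RGB2GRAY).astype(np.float32),(0,0),1)
# large: outer rim visible arc angles facing green ; score = green-vs-wood contrast across the edge
hsv=cv2.cvtColor(im,cv2.COLOR_RGB2HSV)
m=cv2.GaussianBlur(wood(im).astype(np.float32),(0,0),.8)
def score(p,r,h,z,arc):
    a=np.radians(np.linspace(*arc,120));U=np.stack([np.cos(a),np.sin(a),0*a],1)
    def s(rr):
        q=proj(w,U*rr+[p[0],p[1],h+z]).astype(np.float32)
        return cv2.remap(m,q[:,:1].copy(),q[:,1:].copy(),cv2.INTER_LINEAR).ravel()
    return -((s(r-.0012)-s(r+.0012))).mean()
for nm,r,h,z,arc in(('large',.09,.062,0,(70,170)),('medium',.068,.06,.0779,(-30,40))):
    best=min(((score((.6023+i*2.5e-4,-.0148+j*2.5e-4),r,h,z,arc),i*.25,j*.25) for i in range(-20,21) for j in range(-20,21)))
    print(nm,best)
E
```

```text
large (np.float32(-0.9067892), 0.5, 0.5)
medium (np.float32(-0.9869746), -4.25, 2.75)
```

Call:
apply_moves(
  targets=[0, 0, -0.4, 0, 0, 0, 0, 0, 0, -0.8, 0, 0, 0, 0, 0, 0, -1.2, 0, 0, 0, 0, 0, 0, -1.5, 0, 0, 0, 0, 0, 0, -1.7, 0, 0, 0, 0],
)

```text
time: 8.2
ee_pos: [0.5383, -0.0121, 0.0687]
tcp_rot: [-179.9, -0.0, 89.9]
wrist_force: [0.5, 0.3, -2.2]
opening: 0.0057
```

Call:
apply_moves(
  targets=[0, 0, -0.03, 0, 0, 0, 0, 0, 0, -0.05, 0, 0, 0, 0, 0, 0, -0.07, 0, 0, 0, 0, 0, 0, -0.08, 0, 0, 0, 0],
)

```text
time: 8.6
ee_pos: [0.5391, -0.0121, 0.0682]
tcp_rot: [180.0, 0.0, 89.9]
wrist_force: [-0.6, -0.0, 0.6]
opening: 0.0056
```

```bash
python3 look.py 5 wrist side
```

```text
8.7 [ 0.5391 -0.0121  0.0681] [179.97   0.    89.88] [-0.04  0.52  1.41] [ 0.01  0.06 -0.05] 0.005441759717315893
```

View pics/wrist5.png

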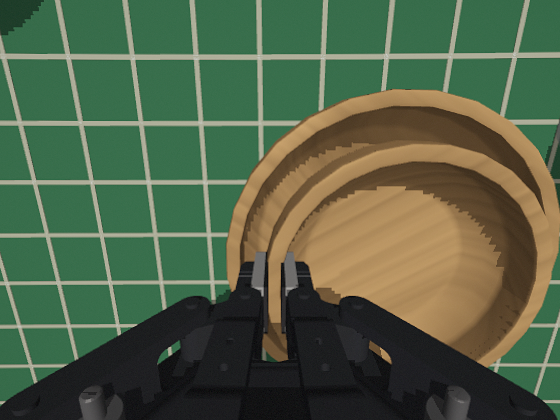

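View pics/side5.png

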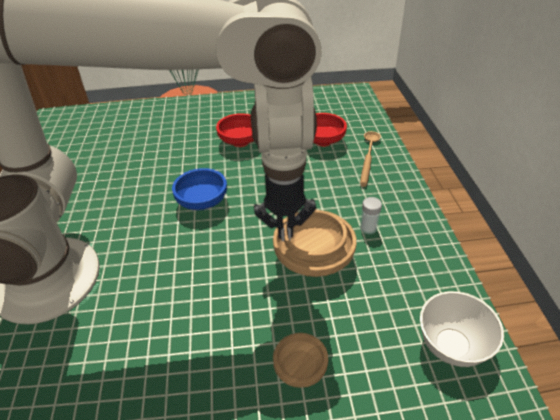

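Call:
apply_moves(
  targets=[0, 0, -0.01, 0, 0, 0, 0.08, 0, 0, -0.01, 0, 0, 0, 0.14, 0, 0, -0.01, 0, 0, 0, 0.2, 0, 0, -0.01, 0, 0, 0, 0.26, 0, 0, -0.01, 0, 0, 0, 0.3],
  newtons=20,
)

```text
time: 9.2
ee_pos: [0.5389, -0.0121, 0.0675]
tcp_rot: [180.0, -0.0, 89.9]
wrist_force: [0.4, -0.7, -0.1]
opening: 0.0254
```

Call:
apply_moves(
  targets=[0, 0, 0, 0, 0, 0, 0.3, 0, 0, 0.5, 0, 0, 0, 0.3, 0, 0, 1.2, 0, 0, 0, 0.3, 0, 0, 2.2, 0, 0, 0, 0.3, 0, 0, 3.2, 0, 0, 0, 0.3],
)

```text
time: 9.7
ee_pos: [0.5387, -0.0121, 0.1656]
tcp_rot: [180.0, 0.0, 89.9]
wrist_force: [0.7, 0.2, -0.5]
opening: 0.0259
```

```bash
python3 look.py 6 wrist side
```

```text
9.8 [ 0.5406 -0.0122  0.1691] [1.7959e+02 1.0000e-02 8.9880e+01] [ 0.32  1.19 -0.25] [-0.02  0.02 -0.05] 0.025338438052883088
```

View pics/wrist6.png

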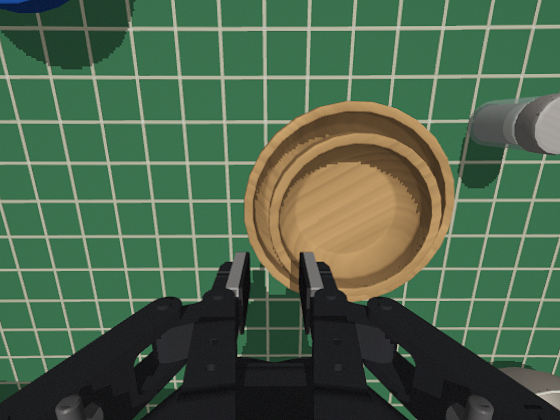

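View pics/side6.png

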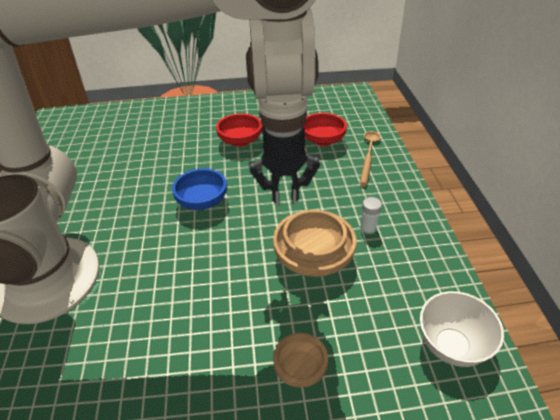

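Call:
apply_moves(
  targets=[-0.3, -1.4, 0, 0, 0, 0, 0.5, -0.55, -2.8, 0, 0, 0, 0, 0.5, -0.8, -4.2, 0, 0, 0, 0, 0.5, -1.1, -5.6, 0, 0, 0, 0, 0.5, -1.3, -7, 0, 0, 0, 0, 0.5],
)

```text
time: 10.3
ee_pos: [0.4991, -0.2237, 0.1641]
tcp_rot: [180.0, 0.0, 89.9]
wrist_force: [1.4, -0.7, 0.2]
opening: 0.0426
```

Call:
apply_moves(
  targets=[-0.4, -1.2, -0.5, 0, 0, 0, 0.5, -0.4, -2.07, -1.3, 0, 0, 0, 0.5, -0.4, -2.07, -2, 0, 0, 0, 0.5, -0.4, -2.07, -2.5, 0, 0, 0, 0.5, -0.4, -2.07, -2.5, 0, 0, 0, 0.5],
)

```text
time: 10.8
ee_pos: [0.4869, -0.2834, 0.0866]
tcp_rot: [-179.8, -0.1, 89.9]
wrist_force: [-0.6, 0.0, -0.0]
opening: 0.0427
```

Call:
apply_moves(
  targets=[0, 0, 0, 0, 0, 0, 0.5, 0, 0, 0, 0, 0, 0, 0.5],
)

```text
time: 11.0
ee_pos: [0.4886, -0.284, 0.09]
tcp_rot: [179.9, 0.1, 89.9]
wrist_force: [-0.2, -0.4, 1.2]
opening: 0.0423
```

```bash
python3 look.py 7 wrist side;python3 - <<'E'
import pickle;from h2 import *
d=pickle.load(open('d7.pkl','rb'));print(d['wrist']['origin'],d['wrist']['rotation'])
print(fit2([d['wrist']],'small',[.5315,-.284,0,0,0],[0,1,2]),fit2([d['side']],'small',[.5315,-.284,0,0,0],[0,1]))
E
```

```text
11.1 [ 0.4886 -0.2841  0.0898] [1.7991e+02 6.0000e-02 8.9920e+01] [ 0.38  0.4  -0.06] [ 0.03 -0.02 -0.06] 0.04253742898441657
[ 0.48915497 -0.20926002  0.23153522] [-17.11065474  -0.12054292   0.02136685]
(array([ 0.5325, -0.2834, -0.0037,  0.    ,  0.    ]), np.float64(0.0066)) (array([ 0.5312, -0.2827,  0.    ,  0.    ,  0.    ]), np.float64(0.018))
```

View pics/wrist7.png

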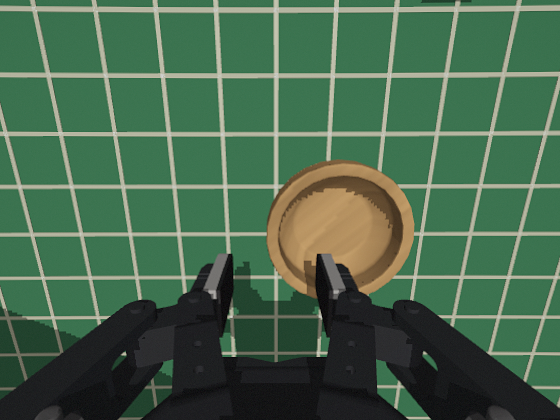

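View pics/side7.png

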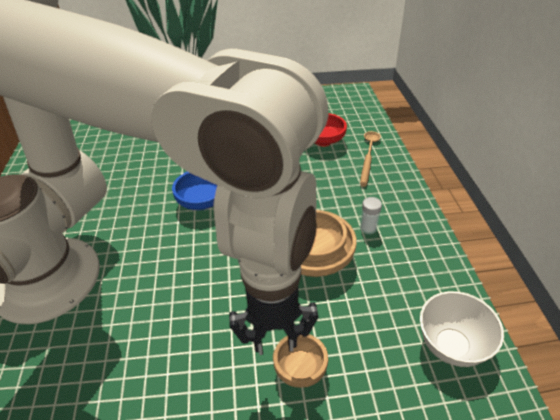

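Call:
apply_moves(
  targets=[0, 0.08, -0.6, 0, 0, 0, 0.5, 0, 0.08, -1.2, 0, 0, 0, 0.5, 0, 0.08, -1.73, 0, 0, 0, 0.5, 0, 0.08, -1.73, 0, 0, 0, 0.5, 0, 0.08, -1.73, 0, 0, 0, 0.5],
  newtons=60,
)

```text
time: 11.6
ee_pos: [0.4881, -0.2818, 0.0374]
tcp_rot: [180.0, 0.0, 89.9]
wrist_force: [0.2, -0.1, -0.3]
opening: 0.0427
```

Call:
apply_moves(
  targets=[0, 0, 0, 0, 0, 0, 0.3, 0, 0, 0, 0, 0, 0, 0.2, 0, 0, 0, 0, 0, 0, 0.1, 0, 0, 0, 0, 0, 0, 0, 0, 0, 0, 0, 0, 0, 0],
)

```text
time: 12.1
ee_pos: [0.4881, -0.282, 0.0374]
tcp_rot: [180.0, 0.0, 89.9]
wrist_force: [-1.9, 0.8, 5.6]
opening: 0.0082
```

Call:
apply_moves(
  targets=[0, 0, 0, 0, 0, 0, 0, 0, 0, 0, 0, 0, 0, 0, 0, 0, 0, 0, 0, 0, 0],
)

```text
time: 12.4
ee_pos: [0.4881, -0.282, 0.0374]
tcp_rot: [180.0, 0.0, 89.9]
wrist_force: [-1.9, 1.5, 5.9]
opening: 0.0078
```

```bash
python3 look.py 8 wrist side;python3 - <<'E'
import pickle;from h2 import *
d=pickle.load(open('d8.pkl','rb'));print(d['wrist']['origin'],d['wrist']['rotation'])
print(fit2([d['wrist']],'small',[.5315,-.284,0,0,0],[0,1,2]),fit2([d['wrist']],'small',[.5315,-.284,0,0,0],[0,1,2,3,4]),fit2([d['side']],'small',[.5315,-.284,0,0,0],[0,1]))
E
```

```text
12.5 [ 0.4881 -0.282   0.0374] [1.7995e+02 3.0000e-02 8.9880e+01] [-1.22  1.11  5.84] [0.15 0.29 0.03] 0.008042671637732129
[ 0.4888274  -0.20732538  0.17900254] [-17.08469782  -0.07307561  -0.03415473]
(array([ 0.5328, -0.2836, -0.0029,  0.    ,  0.    ]), np.float64(0.0043)) (array([ 0.5326, -0.2838, -0.0031,  0.7006, -0.8604]), np.float64(0.0047)) (array([ 0.531 , -0.2822,  0.    ,  0.    ,  0.    ]), np.float64(0.0101))
```

View pics/wrist8.png

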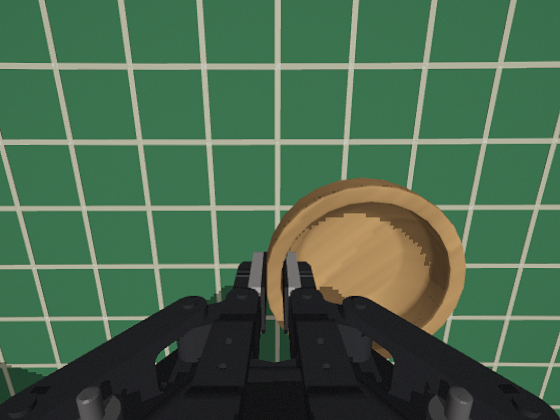

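Call:
apply_moves(
  targets=[0, 0, 0.2, 0, 0, 0, 0, 0, 0, 0.5, 0, 0, 0, 0, 0, 0, 1.0, 0, 0, 0, 0, 0, 0, 1.5, 0, 0, 0, 0, 0, 0, 2.0, 0, 0, 0, 0],
  newtons=70,
)

```text
time: 13.0
ee_pos: [0.4881, -0.2819, 0.0985]
tcp_rot: [179.9, 0.0, 89.9]
wrist_force: [0.0, 0.3, -0.8]
opening: 0.0077
```

Call:
apply_moves(
  targets=[0, 0, 0.5, 0, 0, 0, 0, 0, 0, 1.0, 0, 0, 0, 0, 0, 0, 1.5, 0, 0, 0, 0, 0, 0, 1.9, 0, 0, 0, 0, 0, 0, 1.9, 0, 0, 0, 0],
)

```text
time: 13.5
ee_pos: [0.4886, -0.2822, 0.1557]
tcp_rot: [179.9, 0.1, 89.9]
wrist_force: [-0.6, -0.1, -1.1]
opening: 0.0072
```

```bash
python3 look.py 9 wrist side;python3 - <<'E'
import pickle;from h2 import *
d=pickle.load(open('d9.pkl','rb'));print(d['wrist']['origin'],d['wrist']['rotation'])
print(fit2([d['wrist']],'small',[.5315,-.284,.117,0,0],[0,1,2]),fit2([d['wrist']],'small',[.5315,-.284,.117,0,0],[0,1,2,3,4]))
w=pickle.load(open('d6.pkl','rb'))['wrist'];print(w['origin'],w['rotation'])
S=2;im=cv2.resize(w['img'][:,:,::-1],None,fx=S,fy=S,interpolation=cv2.INTER_CUBIC)
for r,h,c in((.068,.084,(.6032,-.0147)),(.06,.084,(.6032,-.0147)),(.09,.062,(.6028,-.0143)),(.082,.062,(.6028,-.0143))):
  cv2.polylines(im,[((proj(w,C*r+[*c,h])+.5)*S).astype(np.int32)],True,(255,0,255),1)
cv2.imwrite('pics/ov6.png',im[160:640,400:1000])
E
```

```text
13.6 [ 0.4879 -0.2818  0.1534] [-179.99   -0.     89.88] [-0.72  0.13 -1.12] [ 0.06  0.05 -0.03] 0.007431345855740439
[ 0.48906952 -0.20743038  0.29724804] [-17.13413202  -0.16099253  -0.03266797]
(array([ 0.5334, -0.284 ,  0.1148,  0.    ,  0.    ]), np.float64(0.0042)) (array([ 0.5334, -0.2841,  0.114 , -0.0784, -1.0297]), np.float64(0.0048))
[0.53947726 0.06248032 0.30719131] [-17.05586654  -0.04218811  -0.03279803]
```

View pics/ov6.png

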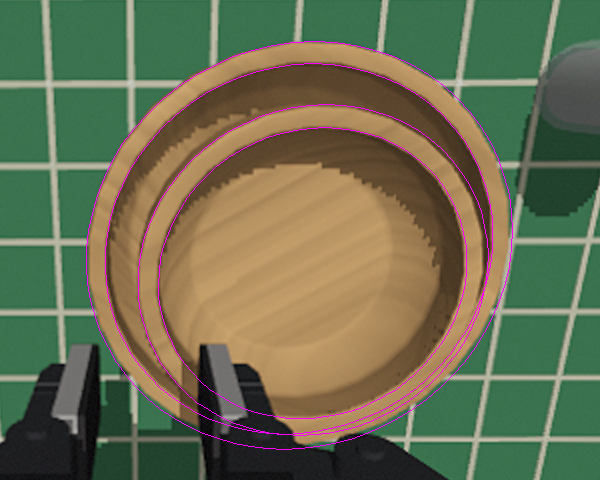

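View pics/side9.png

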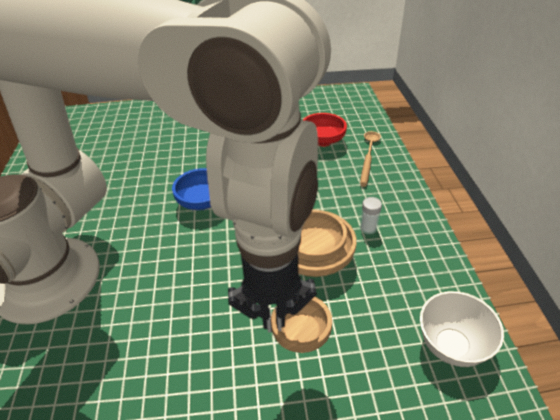

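Call:
apply_moves(
  targets=[0.12, 0.5, 0, 0, 0, 0, 0, 0.38, 1.5, 0, 0, 0, 0, 0, 0.65, 2.5, 0, 0, 0, 0, 0, 0.9, 3.5, 0, 0, 0, 0, 0, 1.17, 4.5, 0, 0, 0, 0, 0],
)

```text
time: 14.1
ee_pos: [0.5227, -0.1447, 0.1527]
tcp_rot: [-179.9, -0.0, 89.9]
wrist_force: [0.1, -0.6, -0.7]
opening: 0.0074
```

Call:
apply_moves(
  targets=[0.26, 1, 0, 0, 0, 0, 0, 0.52, 2, 0, 0, 0, 0, 0, 0.78, 3, 0, 0, 0, 0, 0, 1.03, 4, 0, 0, 0, 0, 0, 1.16, 4.48, 0, 0, 0, 0, 0],
)

```text
time: 14.6
ee_pos: [0.5575, -0.0096, 0.1527]
tcp_rot: [-179.9, -0.0, 90.0]
wrist_force: [-0.1, -0.5, -1.0]
opening: 0.0076
```

Call:
apply_moves(
  targets=[0, 0, -0.3, 0, 0, 0, 0, 0, 0, -0.6, 0, 0, 0, 0, 0, 0, -0.6, 0, 0, 0, 0, 0, 0, -0.6, 0, 0, 0, 0],
)

```text
time: 15.0
ee_pos: [0.5573, -0.0134, 0.135]
tcp_rot: [-179.9, 0.0, 89.8]
wrist_force: [0.2, -0.6, -0.3]
opening: 0.0073
```

```bash
python3 look.py 10 wrist side;python3 - <<'E'
import pickle;from h2 import *
w=pickle.load(open('d10.pkl','rb'))['wrist'];print(w['origin'],w['rotation'], 'bowl',w['origin'][:2]+np.array([.0442,-.0765]))
S=2;im=cv2.resize(w['img'][:,:,::-1],None,fx=S,fy=S,interpolation=cv2.INTER_CUBIC)
for r,h,c in((.068,.084,(.603,-.0146)),(.06,.084,(.603,-.0146)),(.09,.062,(.603,-.0146)),(.048,.052+.098,(.603,-.0146))):
  cv2.polylines(im,[((proj(w,C*r+[*c,h])+.5)*S).astype(np.int32)],True,(255,0,255),1)
cv2.imwrite('pics/ov7.png',im[160:740,400:1100])
E
```

```text
15.1 [ 0.5577 -0.0132  0.1358] [179.98   0.    89.81] [-0.38 -0.37 -0.99] [-0.07 -0.02 -0.01] 0.007716680880249771
[0.55835587 0.06126167 0.27667621] [-17.0611559    0.03739143  -0.1092764 ] bowl [ 0.60255587 -0.01523833]
```

View pics/ov7.png

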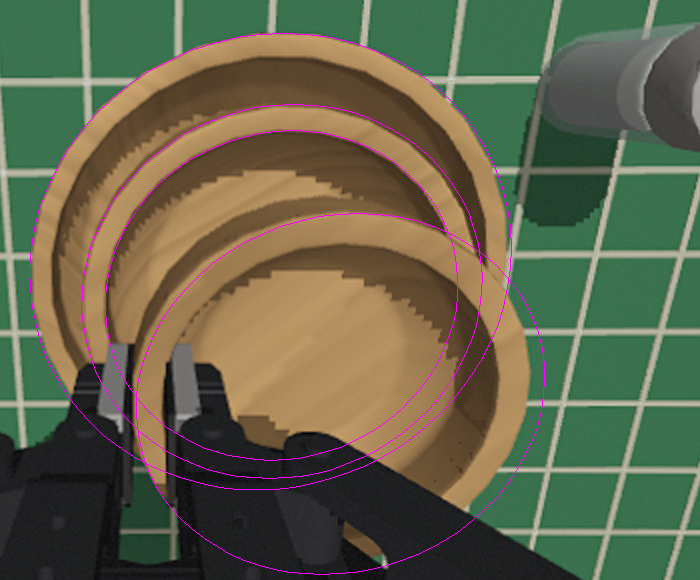

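Call:
apply_moves(
  targets=[0.02, 0.02, -0.4, 0, 0, 0, 0, 0.02, 0.02, -0.8, 0, 0, 0, 0, 0.02, 0.02, -1.15, 0, 0, 0, 0, 0.02, 0.02, -1.4, 0, 0, 0, 0, 0.02, 0.02, -1.5, 0, 0, 0, 0],
)

```text
time: 15.6
ee_pos: [0.5578, -0.0118, 0.0891]
tcp_rot: [-179.9, -0.0, 89.9]
wrist_force: [0.3, -0.0, -0.5]
opening: 0.0073
```

Call:
apply_moves(
  targets=[0, 0, -0.04, 0, 0, 0, 0, 0, 0, -0.07, 0, 0, 0, 0, 0, 0, -0.09, 0, 0, 0, 0, 0, 0, -0.09, 0, 0, 0, 0],
)

```text
time: 16.0
ee_pos: [0.5585, -0.0118, 0.0882]
tcp_rot: [180.0, 0.0, 89.9]
wrist_force: [-0.1, -0.4, 0.2]
opening: 0.0073
```

```bash
python3 look.py 11 wrist side
```

```text
16.1 [ 0.5585 -0.0118  0.0882] [179.98  -0.    89.88] [-0.57  0.05 -1.26] [0.03 0.02 0.03] 0.007627370103534664
```

View pics/wrist11.png

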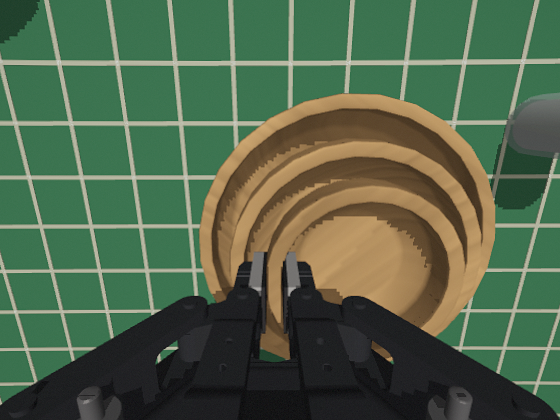

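View pics/side11.png

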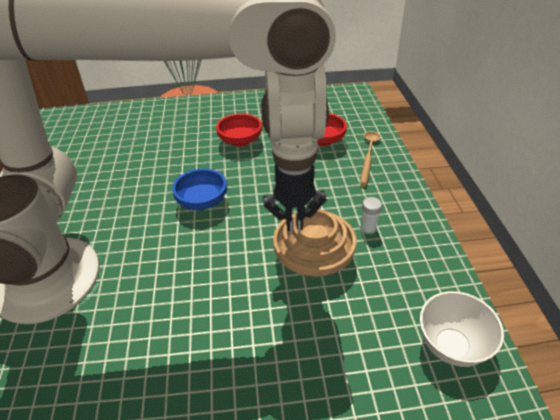

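Call:
apply_moves(
  targets=[0, -0.02, -0.02, 0, 0, 0, 0, 0, -0.02, -0.03, 0, 0, 0, 0, 0, -0.02, -0.03, 0, 0, 0, 0],
)

```text
time: 16.4
ee_pos: [0.5584, -0.0123, 0.0875]
tcp_rot: [180.0, -0.0, 89.9]
wrist_force: [-2.6, 0.5, 5.2]
opening: 0.0079
```

Call:
apply_moves(
  targets=[0, 0, 0.01, 0, 0, 0, 0.1, 0, 0, 0.01, 0, 0, 0, 0.14, 0, 0, 0.01, 0, 0, 0, 0.2, 0, 0, 0.01, 0, 0, 0, 0.26, 0, 0, 0.01, 0, 0, 0, 0.3],
  newtons=20,
)

```text
time: 16.9
ee_pos: [0.5584, -0.0124, 0.0871]
tcp_rot: [-180.0, 0.0, 89.9]
wrist_force: [0.5, 0.6, -0.2]
opening: 0.026
```

Call:
apply_moves(
  targets=[0, 0, 0, 0, 0, 0, 0.3, 0, 0, 0.5, 0, 0, 0, 0.3, 0, 0, 1.2, 0, 0, 0, 0.3, 0, 0, 2.2, 0, 0, 0, 0.3, 0, 0, 3.2, 0, 0, 0, 0.3],
)

```text
time: 17.4
ee_pos: [0.5582, -0.0124, 0.1854]
tcp_rot: [180.0, 0.0, 89.9]
wrist_force: [0.6, 0.0, 0.1]
opening: 0.0256
```

Call:
apply_moves(
  targets=[-1, 0, 0.5, 0, 0, 0, 0.3, -2, 0, 0.5, 0, 0, 0, 0.3, -2.5, 0, 0.5, 0, 0, 0, 0.3, -2.5, 0, 0.5, 0, 0, 0, 0.3, -2.5, 0, 0.5, 0, 0, 0, 0.3],
)

```text
time: 17.9
ee_pos: [0.4838, -0.0124, 0.1993]
tcp_rot: [179.9, 0.0, 89.9]
wrist_force: [-0.5, 0.7, 0.6]
opening: 0.0256
```

```bash
python3 look.py 12 wrist side top;python3 - <<'E'
import pickle;from h2 import *
d=pickle.load(open('d12.pkl','rb'));out=[]
for n,c,(x,y),S in(('wrist',d['wrist'],(.603,-.0146),2),('side',d['side'],(.602,-.0135),4)):
  im=cv2.resize(c['img'][:,:,::-1],None,fx=S,fy=S,interpolation=cv2.INTER_CUBIC);raw=im.copy()
  for r,h in((.068,.084),(.09,.062),(.048,.102),(.04,.102)):
    q=((proj(c,C*r+[x,y,h])+.5)*S).astype(np.int32);cv2.polylines(im,[q],True,(255,0,255),1)
  m=q.mean(0).astype(int);a=max(m[1]-200,0);b=max(min(m[0]-200,im.shape[1]-400),0)
  out+=[im[a:a+400,b:b+400]]
cv2.imwrite('pics/ov12.png',np.hstack([cv2.resize(o,(400,400)) for o in out]))
E
```

```text
18.05 [ 0.484  -0.0124  0.1983] [-180.      0.     89.88] [-0.38 -0.08 -0.94] [0.04 0.03 0.04] 0.025523968854149513
```

View pics/ov12.png

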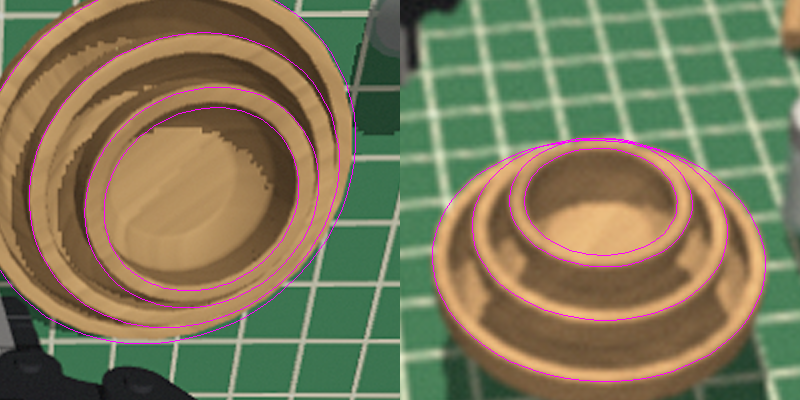

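View pics/side12.png

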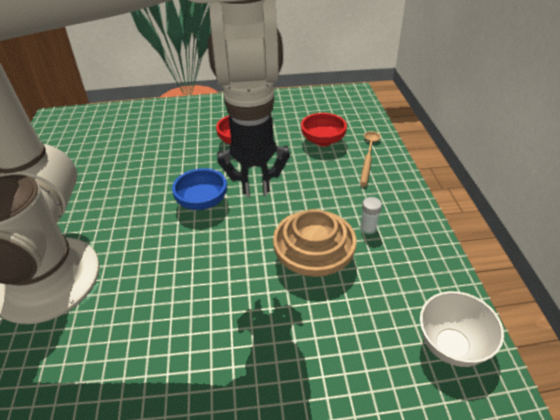

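View pics/wrist12.png

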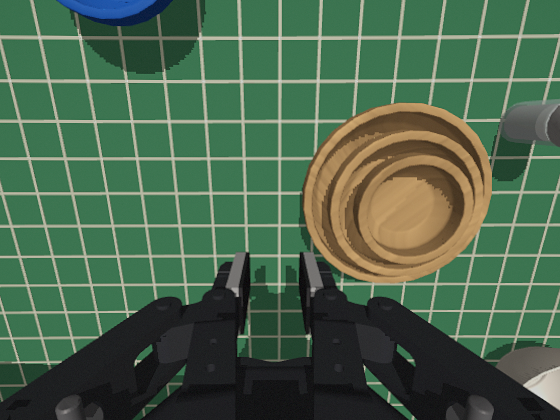

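The overlays of the ideal nested stack match all three rims in both the wrist and side views. The covers are concentric and level, the salt shaker is standing at about (370,215) in the side view, and the gripper is clear.

```bash
python3 -c "
from workcell import bot
print(bot.job_done(),bot.get_obs()['time'])"
```

```text
the job is handed in; nothing more can be done
the job is handed in; nothing more can be done
```

The three beech covers now stand as one nested stack, and I handed the job in at about 18 s of the 67 s allowed. I set the middle-sized cover into the largest first, then the smallest into the middle-sized one.

- **Placing:** I pinched each cover by its near wall and lowered it until the wrist force showed contact. That was about 1 N for the middle one and 5 N for the smallest. I then opened the fingers slowly and backed away.
- **Last checks:** I drew the ideal stack over the wrist and side pictures. All three rims matched to about 1 mm, centred and level at the expected heights. The salt shaker was still standing, and the gripper was touching nothing.
- **Disagreements:**
    - The cameras differed by 1–3 mm. The wrist camera also read the covers' heights about 3 mm low while they were still on the counter.
    - The middle cover slid about 3 mm sideways as the fingers closed. I measured this and corrected for it before setting it down.
- **Not checked:** The final script printed the hand-in message twice and gave no time reading, so I did not look at the stack again after handing in.

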